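# Rack the duplicate samples in the same order as their originals

## Task

The single-row rack holds the duplicates of the four amber sample bottles that already stand in the far row of the two-row rack. Move each duplicate into the empty near row, into the cell directly in front of the original of the same shape, so that the near row repeats the order of the far row. Keep the bottles upright, stand them right down on the rack's floor, and leave the originals where they are; the blue tube stays in its rack.

Things in the scene. Friction and masses are not known exactly. Their poses are not given: they have to be found in the camera images.
- tall_duplicate: The duplicate to be moved: slender straight cylindrical vial, 27 mm diameter and 95 mm high overall, with a screw cap 25 mm across (top 16 mm); amber glass, white cap, about 50 g, loose. Starts upright in some cell of the single-row rack. Origin at the centre of its underside, z up; grip the glass about 70 mm above the underside.
- jar_duplicate: The duplicate to be moved: short wide round jar, 34 mm diameter and 62 mm high overall, its screw cap 35 mm across taking the top 17 mm; amber glass, white cap, about 50 g, loose. Starts upright in some cell of the single-row rack. Origin at the centre of its underside, z up; grip it by the cap, about 54 mm above the underside.
- square_duplicate: The duplicate to be moved: square bottle, body 30 x 30 mm up to 56 mm, sloping shoulder, narrow screw cap 21 mm across, 82 mm high overall; its x and y axes are square to its sides; amber glass, white cap, about 50 g, loose. Starts upright in some cell of the single-row rack. Origin at the centre of its underside, z up; grip the flat sides about 48 mm above the underside.
- dropper_duplicate: The duplicate to be moved: round dropper bottle, body 32 mm diameter up to 50 mm, narrow collar 19 mm across and a slim black rubber bulb on top, 97 mm high overall; amber glass, white cap, about 50 g, loose. Starts upright in some cell of the single-row rack. Origin at the centre of its underside, z up; grip the round body about 46 mm above the underside.
- tall_original: The original of the same shape: slender straight cylindrical vial, 27 mm diameter and 95 mm high overall, with a screw cap 25 mm across (top 16 mm); loose, stands upright in some cell of the far row of pair_rack and stays there. Origin at the centre of its underside, z up.
- jar_original: The original of the same shape: short wide round jar, 34 mm diameter and 62 mm high overall, its screw cap 35 mm across taking the top 17 mm; loose, stands upright in some cell of the far row of pair_rack and stays there. Origin at the centre of its underside, z up.
- square_original: The original of the same shape: square bottle, body 30 x 30 mm up to 56 mm, sloping shoulder, narrow screw cap 21 mm across, 82 mm high overall; its x and y axes are square to its sides; loose, stands upright in some cell of the far row of pair_rack and stays there. Origin at the centre of its underside, z up.
- dropper_original: The original of the same shape: round dropper bottle, body 32 mm diameter up to 50 mm, narrow collar 19 mm across and a slim black rubber bulb on top, 97 mm high overall; loose, stands upright in some cell of the far row of pair_rack and stays there. Origin at the centre of its underside, z up.
- blue_tube: Blue plastic tube, the standard, 25 mm diameter, 68 mm high, upright; stays where it is. Origin: centre of its underside. It shares with the duplicates, in any order, a fixed low grey plastic rack (58 x 274 mm, deck 28 mm high): five square cells 54 mm apart in one straight line, openings 42 mm, cell floor 5 mm above the bench.
- pair_rack: Low two-row grey plastic rack, 132 x 220 mm, deck 28 mm high, fixed. Origin: centre of its underside, y along the rows, z up. Far row at x = +37 mm with the originals, empty near row at x = -37 mm, both with square cells at y = -81, -27, 27, 81 mm (openings 42 mm, floor 5 mm above the bench). The cell in front of an original is 74 mm from it towards the rack's -x.
Mind the look-alikes: they are no part of the job. Leave any green, pink or turquoise look-alike of the square_duplicate alone.

How it is judged:
By the outcome, as a careful person would: the job done as asked, in the order asked, and still so for the second after the job is handed in, with the robot touching nothing.
It also fails if it takes over 109 s, if anything falls off the work surface, if the arm or the gripper's body presses on something with over 40 N, if the wrist force passes 120 N, or if a joint passes its speed limit or range.

## Robot

A 7-joint arm with a two-finger parallel gripper is mounted at the origin on a cart in front of the work surface, level with it; the furniture and walls round the work are solid. World frame = base frame: x ahead of the robot, y to its left, z up, the work surface at z = 0. Lengths are in mm, angles in rad, forces in N, time in s.
With the tool pointing down it reaches from about 350 to 900 mm from the base axis. Payload 8.1 kg.
Tool frame: the origin (TCP) lies at the very end of the fingers, on their centre line; the grasp point (between the pads) lies 19 mm behind it (env.pinch_z is the distance from the TCP to the grasp point, in mm); z points along the fingers, y is the line along which they close (so a half turn about z gives the same grasp; the last joint's range is limited). The gripper opens to 92 mm and grips with 3 to 60 N. Pads are 19 mm wide; open, the fingers measure 130 mm over their backs; the gripper's body (75 mm by 190 mm) begins 47 mm behind the grasp point.
Start: joints at [1.124, 0.434, 0.025, 1.573, -0.012, 1.134, -0.075], TCP at [210.644, -588.448, 226.742] pointing down, gripper open.
Joint ranges: [-2.62, 2.62], [-0.44, 2.09], [-1.27, 1.32], [0.08, 2.57], [-1.32, 4.46], [0.12, 2], [-2.74, 2.74]. Speed limits (rad/s): [2.22, 2.22, 3.01, 3.01, 3.14, 3.14, 3.14].

## Interface

Orientations are given as a rotation vector (axis times angle).
In Python, from workcell import env, vision gives the robot as it stands.
- The arm moves only by the tool servo_tool, never from a script. Its argument "moves" is a list of rows, each a list of 7 numbers: the finger opening in cm, from 0 to 9.18, then the shift along the tool's x, y, z in cm, then the turn, a rotation vector about the tool's x, y, z in degrees. A call has 1 to 12 rows; each row is the pose to reach, as a shift and turn from the pose commanded when the call began, along the tool's axes at that moment; what a row does not reach only later rows make up. A row lasts 1/8 s, in which the tool goes at most 62.5 mm and 10.7 degrees, less where a joint would pass 70% of its speed; a pose out of reach is approached as far as the arm can. A call with a gripper value outside its range is refused whole. The fingers move at their own pace and stop on an object; "squeeze" is the grip in N (left out, the last holds). Time passes only in rows, so rows that repeat a pose let the fingers close. It gives the time, the measured TCP pose, the force, the opening and the grip force at its end, in the units of the state.
- env.observe(): the state, without advancing time (a new reading comes with each control period).
- vision.snapshot(name): name is "side" or "top" or "wrist"; returns the picture (384x512x3 uint8, blue, green, red); there is no depth.
- vision.camera_model(name): a dict with "K" (3x3 intrinsics, pixels), "distortion" ([k1, k2, p1, p2, k3] as OpenCV has them; the pictures are not rectified), "extrinsics" (4x4, takes a point from camera to world coordinates); the wrist camera has in their place "tool_from_camera" (4x4, takes a point from camera to tool coordinates, whose origin is the TCP and whose axes are the flange's). Camera axes: x right, y down, z forward; pixel columns grow to the right and rows downward; lengths in mm; the calibration is good to about 2 mm. A picture is of the moment at which its call begins: read the wrist's pose just before it. camera_model takes no time and is no camera call.
- env.sign_off(): hands the job in; it is judged then, once.
The state is a dict: "time_s": time; "joint_pos": joint angles; "qd": joint speeds; "tau": joint torques, N m; "position": TCP position; "eef_rot": TCP orientation; "ft_force": force on the tool from outside, world axes, zero at the start; "wrist_torque": the same for the moment, N m; "opening": opening from 0.0 (shut) to 1.0 (fully open); "grip_force": force on a finger pad.
Only numpy, scipy, OpenCV 4.12 (cv2) and the standard library are available. Lean on these libraries where they do the work, as an engineer would, in place of code of your own. Each camera call takes 0.05 s, during which the arm holds its last target. There are 200 camera calls.

## Working session

There is one attempt and no reset: what is moved stays moved. The work goes in short steps, Python scripts to look and compute and a tool call to move; the robot and the scene stay as the last step left them, time stands still between calls to the robot, and variables do not carry over. Pictures are saved under pics/ and viewed, at most 14 in all, crops included, and the job is handed in when it is done.

Besides the shell and the picture viewer there is one more tool, called after "Request:" in YAML: its name, and indented under it one key for each argument. servo_tool: Moves the arm, as the interface text tells. Its arguments: {"type":"object","properties":{"moves":{"type":"array"},"squeeze":{"type":"number"}},"required":["moves"]}

```bash
mkdir -p pics
python3 - <<'E'
from workcell import env, vision
import cv2,numpy as np
s=env.observe();print(s['time_s'],s['position'],s['eef_rot'],s['opening'])
for n in("top","side"):
    cv2.imwrite(f"pics/{n}0.png",cv2.resize(vision.snapshot(n),(800,600),interpolation=cv2.INTER_CUBIC))
    m=vision.camera_model(n);print(n,np.round(m['K'],1).tolist(),m['distortion'],np.round(m['extrinsics'],3).tolist())
print(vision.camera_model('wrist'))
E
```

```text
0.0 [ 210.43041553 -587.97534857  225.96664462] [-3.09385535e+00 -5.36977654e-01  6.21736164e-04] 0.9996494031387854
top [[485.1, 0.0, 257.1], [0.0, 485.1, 196.9], [0.0, 0.0, 1.0]] [0.01425368 0.         0.         0.         0.        ] [[-0.001, -0.983, 0.185, 266.742], [-1.0, 0.0, -0.002, 57.88], [0.002, -0.185, -0.983, 1291.229], [0.0, 0.0, 0.0, 1.0]]
side [[376.3, 0.0, 254.0], [0.0, 376.3, 189.3], [0.0, 0.0, 1.0]] [0.02238156 0.         0.         0.         0.        ] [[0.907, -0.221, 0.359, 201.139], [-0.421, -0.524, 0.74, -607.61], [0.025, -0.822, -0.568, 541.676], [0.0, 0.0, 0.0, 1.0]]
{'K': array([[328.61330038,   0.        , 253.78824987],
       [  0.        , 328.61330038, 192.65469357],
       [  0.        ,   0.        ,   1.        ]]), 'distortion': array([-0.02276015,  0.        ,  0.        ,  0.        ,  0.        ]), 'tool_from_camera': array([[-3.63156495e-04, -9.69097680e-01, -2.46677024e-01,
         6.57030808e+01],
       [ 9.99999934e-01, -3.55631462e-04, -7.50570353e-05,
         1.24057210e-01],
       [-1.49885118e-05, -2.46677035e-01,  9.69097746e-01,
        -1.59348518e+02],
       [ 0.00000000e+00,  0.00000000e+00,  0.00000000e+00,
         1.00000000e+00]])}
```

View pics/top0.png

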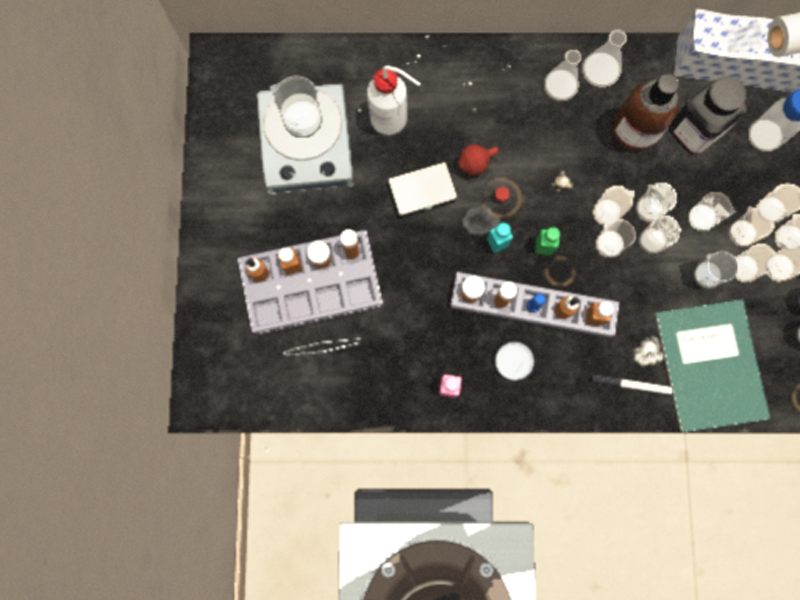

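View pics/side0.png

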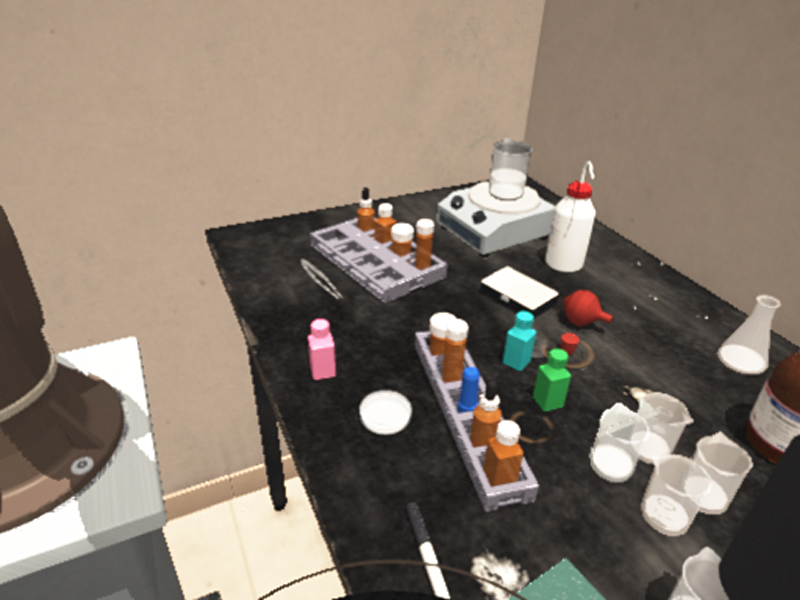

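The top view shows the pair rack at (310,280). Its far row, left to right, is dropper (256,268), square (289,260), jar (318,253), tall (349,243). In the single rack I see jar (472,290), tall (506,295), blue (537,301), dropper (568,306) and square (600,313). The look-alikes to leave are turquoise (500,237), green (548,240) and pink (450,385). Both amber squares are in the racks, and the duplicate is the one at (600,313). Next is a close crop of both racks.

Run:
```python
from workcell import env, vision
import cv2,numpy as np
im=vision.snapshot('top')
a=im[145:215,150:250]; b=im[170:220,285:400]
A=cv2.resize(a,None,fx=5,fy=5,interpolation=cv2.INTER_CUBIC);B=cv2.resize(b,None,fx=6,fy=6,interpolation=cv2.INTER_CUBIC)
cv2.imwrite('pics/A.png',A);cv2.imwrite('pics/B.png',B)
```

```text
(no output)
```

View pics/A.png

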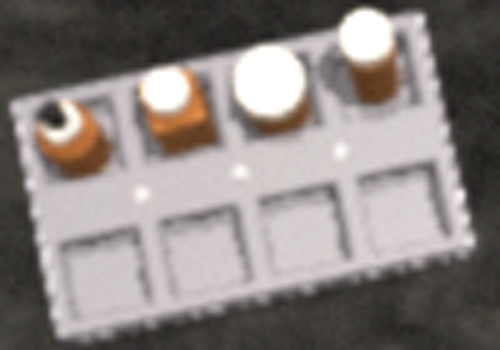

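View pics/B.png

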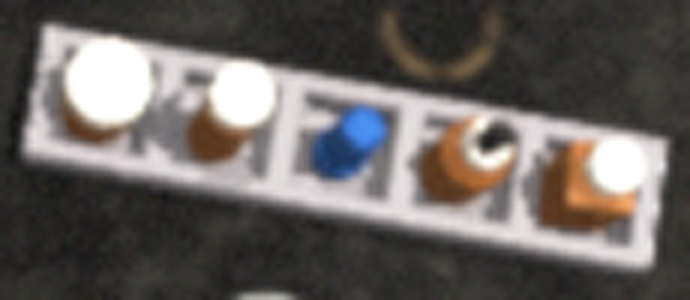

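The crops confirm the choice: pair rack deck corners at A (12,100), (422,12), (470,237), (60,332); single rack deck corners at B (45,25), (668,138), (650,258), (25,155). The caps are clearly visible.

```bash
cat > h.py <<'E'
from workcell import env, vision
import cv2,numpy as np
from scipy.spatial.transform import Rotation as R
def world(name,px,z,pose=None):
    m=vision.camera_model(name)
    if name=='wrist':
        T=np.eye(4);T[:3,:3]=R.from_rotvec(pose[1]).as_matrix();T[:3,3]=pose[0];E=T@m['tool_from_camera']
    else:E=np.array(m['extrinsics'])
    p=cv2.undistortPoints(np.array(px,float).reshape(-1,1,2),m['K'],np.array(m['distortion'])).reshape(-1,2)
    d=np.c_[p,np.ones(len(p))]@E[:3,:3].T; t=(np.array(z)-E[2,3])/d[:,2]
    return E[:3,3]+d*t[:,None]
def fit(loc,w): # 2D rigid
    loc=np.array(loc,float);w=w[:,:2];a=loc-loc.mean(0);b=w-w.mean(0)
    th=np.arctan2((a[:,0]*b[:,1]-a[:,1]*b[:,0]).sum(),(a*b).sum());c,s=np.cos(th),np.sin(th);M=np.array([[c,-s],[s,c]])
    t=w.mean(0)-M@loc.mean(0);return th,M,t,w-(loc@M.T+t)
def move(tgt,yaw=0): pass
E
python3 - <<'E'
from h import *
np.set_printoptions(suppress=True,precision=1)
fa=lambda l:np.array(l)/5+[150,145]
fb=lambda l:np.array(l)/6+[285,170]
wa=world('top',fa([(12,100),(422,12),(470,237),(60,332)])-.4,[28]*4)
th,M,t,r=fit([(66,110),(66,-110),(-66,-110),(-66,110)],wa);print('pair',th,t,r.tolist())
for y in(81,27,-27,-81):print(M@[-37,y]+t,M@[37,y]+t)
print(world('top',fa([(62,130),(165,88),(268,80),(367,35)])-.4,[55,87,67,100]))
wb=world('top',fb([(45,25),(668,138),(650,258),(25,155)])-.4,[28]*4)
th,M,t,r=fit([(29,137),(29,-137),(-29,-137),(-29,137)],wb);print('single',th,t,r.tolist())
for y in(108,54,0,-54,-108):print(M@[0,y]+t)
print(world('top',fb([(108,82),(243,94),(365,128),(490,140),(617,165)])-.4,[67,100,73,65,87]))
E
```

```text
pair 0.22524034479136934 [555.2 212.5] [[-1.8236885915014227, 1.8734252868582644], [-1.9180345501122247, -3.0195708156655883], [2.788729274102593, -0.024174496181359473], [0.9529938675107701, 1.170320024988598]]
[501.1 283.2] [573.2 299.7]
[513.1 230.6] [585.2 247.1]
[525.2 177.9] [597.3 194.5]
[537.2 125.3] [609.4 141.8]
[[570.  303.6  55. ]
 [584.3 245.4  87. ]
 [593.8 195.1  67. ]
 [608.7 141.5 100. ]]
single -0.17609378297809766 [ 514.1 -171.2] [[1.3171135708488464, 2.447273447671293], [-2.087229611324233, -2.5055797023956643], [1.3458255014190854, -1.893471141073917], [-0.5757094609440401, 1.9517773957982598]]
[533.  -64.9]
[ 523.5 -118. ]
[ 514.1 -171.2]
[ 504.6 -224.4]
[ 495.1 -277.5]
[[ 533.4  -62.7   67. ]
 [ 521.1 -115.8  100. ]
 [ 512.  -171.5   73. ]
 [ 508.3 -226.4   65. ]
 [ 493.3 -274.3   87. ]]
```

```bash
cat >> h.py <<'E'
def plan(*wps):
    s=env.observe();p=np.array(s['position']);C=R.from_rotvec(s['eef_rot']);C0=C
    print('t',round(s['time_s'],2),'pos',np.round(p,1),'F',np.round(s['ft_force'],1),'open',round(s['opening']*91.8,1),'grip',round(s['grip_force'],1))
    for x,y,z,yaw in wps:
        a=np.radians(yaw);X=[np.cos(a),np.sin(a),0];Z=[0,0,-1]
        T=R.from_matrix(np.c_[X,np.cross(Z,X),Z])
        print((x,y,z,yaw),np.round(C.inv().apply(np.array([x,y,z])-p)/10,2).tolist(),np.round((C.inv()*T).as_rotvec(degrees=True),1).tolist())
def wsnap(fn,crop=None,f=1.5):
    s=env.observe();im=vision.snapshot('wrist');np.save(fn+'.npy',np.r_[s['position'],s['eef_rot']])
    if crop:im=im[crop[1]:crop[3],crop[0]:crop[2]]
    cv2.imwrite('pics/'+fn+'.png',cv2.resize(im,None,fx=f,fy=f,interpolation=cv2.INTER_CUBIC))
E
python3 -c "
from h import *
plan((506,-226,190,79.9))"
```

```text
t 0.15 pos [ 210.5 -588.1  226.1] F [-0.5  0.4  0.2] open 91.5 grip 0.0
(506, -226, 190, 79.9) [40.03, -24.13, 3.64] [-0.1, -0.0, -60.2]
```

Request:
servo_tool:
  moves:
    - [6, 40, -24.1, 3.6, 0, 0, -60.2]
    - [6, 40, -24.1, 3.6, 0, 0, -60.2]
    - [6, 40, -24.1, 3.6, 0, 0, -60.2]
    - [6, 40, -24.1, 3.6, 0, 0, -60.2]
    - [6, 40, -24.1, 3.6, 0, 0, -60.2]
    - [6, 40, -24.1, 3.6, 0, 0, -60.2]
    - [6, 40, -24.1, 3.6, 0, 0, -60.2]
    - [6, 40, -24.1, 3.6, 0, 0, -60.2]
    - [6, 40, -24.1, 3.6, 0, 0, -60.2]
    - [6, 40, -24.1, 3.6, 0, 0, -60.2]
    - [6, 40, -24.1, 3.6, 0, 0, -60.2]
    - [6, 40, -24.1, 3.6, 0, 0, -60.2]
  squeeze: 15

```text
time_s: 1.65
position: [505.5, -227.8, 190.8]
eef_rot: [2.41, 2.015, -0.001]
ft_force: [-0.3, 0.5, 1.1]
opening: 0.652
grip_force: 0.0
```

```bash
python3 -c "
from h import *
wsnap('w1')
plan((506,-226,100,79.9))"
```

```text
t 1.7 pos [ 505.6 -227.6  190.8] F [-1.3  0.5 -0.8] open 60.1 grip 0.0
(506, -226, 100, 79.9) [0.17, 0.01, 9.08] [0.0, 0.0, -0.1]
```

View pics/w1.png

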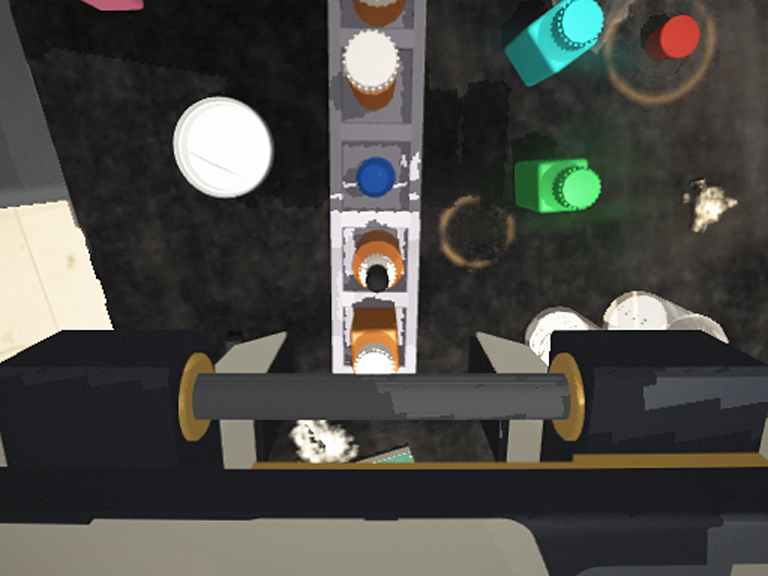

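The wrist view shows the dropper bulb at (376,280) and collar at (377,268), the blue tube at (376,177), the tall cap at (370,62) and the square cap at (376,358), with the rack running straight down the picture.

```bash
python3 -c "
from h import *
np.set_printoptions(suppress=True,precision=1)
q=np.load('w1.npy');p=(q[:3],q[3:])
print(world('wrist',np.array([(377,268),(370,62),(376,177),(376,358),(329,215),(421,215),(332,373),(415,373)])/1.5,[75,100,73,87,28,28,28,28],p))
print(world('wrist',np.array([(376,278)])/1.5,[100],p))
"
```

```text
[[ 504.6 -219.6   75. ]
 [ 520.2 -116.4  100. ]
 [ 513.1 -169.7   73. ]
 [ 495.2 -268.7   87. ]
 [ 478.2 -189.1   28. ]
 [ 537.  -199.7   28. ]
 [ 457.7 -298.    28. ]
 [ 515.4 -308.5   28. ]]
[[ 504.2 -219.5  100. ]]
```

```bash
python3 -c "
from h import *
np.set_printoptions(suppress=True,precision=1)
fb=lambda l:np.array(l)/6+[285,170]
print(world('top',fb([(487,147),(490,140),(495,133),(617,165)])-.4,[75,75,98,87]))
plan((504.5,-221,100,79.9),(504.5,-221,38,79.9))"
```

```text
[[ 503.3 -222.7   75. ]
 [ 506.4 -224.1   75. ]
 [ 504.8 -221.    98. ]
 [ 493.3 -274.3   87. ]]
t 1.7 pos [ 505.6 -227.6  190.8] F [-1.3  0.5 -0.8] open 60.1 grip 0.0
(504.5, -221, 100, 79.9) [0.63, -0.22, 9.08] [0.0, 0.0, -0.1]
(504.5, -221, 38, 79.9) [0.63, -0.23, 15.28] [0.0, 0.0, -0.1]
```

Request:
servo_tool:
  moves:
    - [6, 0.6, -0.2, 3, 0, 0, 0]
    - [6, 0.6, -0.2, 6, 0, 0, 0]
    - [6, 0.6, -0.2, 9, 0, 0, 0]
    - [6, 0.6, -0.2, 11, 0, 0, 0]
    - [6, 0.6, -0.2, 12.5, 0, 0, 0]
    - [6, 0.6, -0.2, 14, 0, 0, 0]
    - [6, 0.6, -0.2, 15.3, 0, 0, 0]
    - [6, 0.6, -0.2, 15.3, 0, 0, 0]
    - [6, 0.6, -0.2, 15.3, 0, 0, 0]

```text
time_s: 2.82
position: [505.5, -220.6, 38.1]
eef_rot: [2.408, 2.017, 0.0]
ft_force: [-0.1, -0.8, -0.2]
opening: 0.652
grip_force: 0.0
```

Request:
servo_tool:
  moves:
    - [2.5, 0, 0, 0, 0, 0, 0]
    - [2.5, 0, 0, 0, 0, 0, 0]
    - [2.5, 0, 0, 0, 0, 0, 0]
    - [2.5, 0, 0, 0, 0, 0, 0]
    - [2.5, 0, 0, 0, 0, 0, 0]
    - [2.5, 0, 0, 0, 0, 0, 0]
  squeeze: 15

```text
time_s: 3.58
position: [505.2, -220.5, 37.8]
eef_rot: [2.408, 2.017, 0.0]
ft_force: [0.1, 0.2, 3.2]
opening: 0.343
grip_force: 15.0
```

Gripped at 31.5 mm, which fits the 32 mm body. Lift.

Request:
servo_tool:
  moves:
    - [2.5, 0, 0, -2, 0, 0, 0]
    - [2.5, 0, 0, -5, 0, 0, 0]
    - [2.5, 0, 0, -9, 0, 0, 0]
    - [2.5, 0, 0, -14, 0, 0, 0]
    - [2.5, 0, 0, -15, 0, 0, 0]

```text
time_s: 4.2
position: [506.8, -220.9, 191.0]
eef_rot: [2.405, 2.014, 0.004]
ft_force: [-0.8, 1.0, -1.2]
opening: 0.338
grip_force: 15.0
```

```bash
python3 -c "
from h import *
plan((501,283,190,12.9))"
```

```text
t 4.2 pos [ 506.8 -220.9  191. ] F [-0.8  1.  -1.2] open 31.1 grip 15.0
(501, 283, 190, 12.9) [49.5, -9.42, -0.0] [0.3, -0.1, 67.0]
```

Request:
servo_tool:
  moves:
    - [2.5, 4, -0.8, 0, 0, 0, 5]
    - [2.5, 9, -1.7, 0, 0, 0, 12]
    - [2.5, 14, -2.7, 0, 0, 0, 19]
    - [2.5, 19, -3.6, 0, 0, 0, 26]
    - [2.5, 24, -4.6, 0, 0, 0, 33]
    - [2.5, 29, -5.5, 0, 0, 0, 40]
    - [2.5, 34, -6.5, 0, 0, 0, 47]
    - [2.5, 39, -7.4, 0, 0, 0, 54]
    - [2.5, 44, -8.4, 0, 0, 0, 60]
    - [2.5, 48, -9.2, 0, 0, 0, 65]
    - [2.5, 49.5, -9.4, 0, 0, 0, 67]
    - [2.5, 49.5, -9.4, 0, 0, 0, 67]

```text
time_s: 5.7
position: [498.5, 284.4, 186.6]
eef_rot: [3.121, 0.357, -0.003]
ft_force: [-1.0, 0.2, 0.1]
opening: 0.344
grip_force: 15.0
```

```bash
python3 -c "
from h import *
wsnap('w2')
plan((501,283,100,12.9))"
```

```text
t 5.75 pos [499.  282.9 186.8] F [ 0.5 -0.5 -0.7] open 31.5 grip 15.0
(501, 283, 100, 12.9) [0.21, 0.03, 8.68] [0.1, 0.1, 0.1]
```

View pics/w2.png

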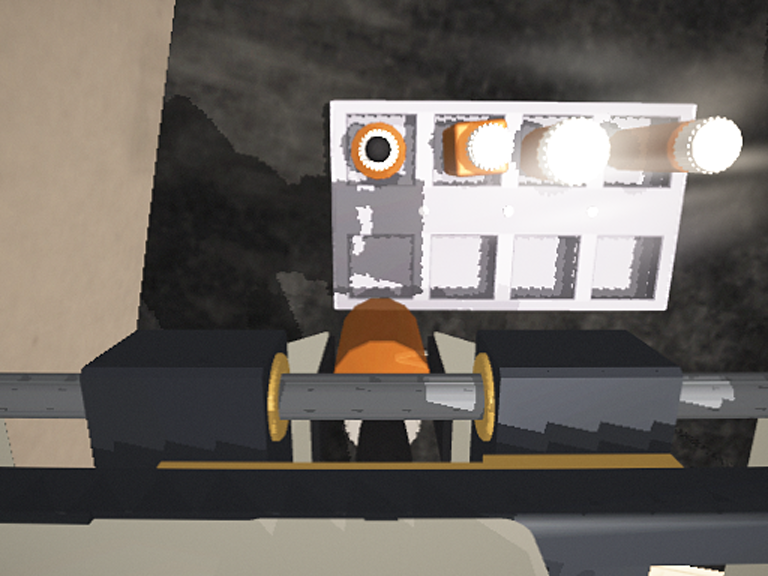

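The wrist view shows the pair rack's corners at (330,101), (697,104), (667,310) and (334,310). The target cell opening runs (347,235) to (415,298), and the held dropper's lower edge is at (382,298).

```bash
python3 -c "
from h import *
np.set_printoptions(suppress=True,precision=1)
q=np.load('w2.npy');p=(q[:3],q[3:])
w=world('wrist',np.array([(330,101),(697,104),(667,310),(334,310)])/1.5,[28]*4,p)
th,M,t,r=fit([(66,110),(66,-110),(-66,-110),(-66,110)],w);print(th,t,r.tolist())
for y in(81,27,-27,-81):print(M@[-37,y]+t)
w=world('wrist',np.array([(347,235),(415,235),(415,298),(347,298)])/1.5,[28]*4,p);print(w.mean(0))
w=world('wrist',np.array([(378,150),(382,298)])/1.5,[95,186.8-33],p);print(w)
a=R.from_rotvec(q[3:]).as_matrix();print(a)
"
```

```text
0.22543199342510276 [552.1 212.9] [[-0.27293638451112656, 2.5706977256371033], [0.6547694617170237, -2.575317142374473], [0.615763548027644, -2.723691627316228], [-0.9975966252338253, 2.728311044053612]]
[497.9 283.6]
[510.  230.9]
[522.  178.3]
[534.1 125.7]
[498.1 283.9  28. ]
[[568.5 301.8  95. ]
 [511.3 286.7 153.8]]
[[ 1.   0.2 -0. ]
 [ 0.2 -1.  -0. ]
 [-0.   0.  -1. ]]
```

Request:
servo_tool:
  moves:
    - [2.5, 0.2, 0, 3, 0, 0, 0]
    - [2.5, 0.2, 0, 6, 0, 0, 0]
    - [2.5, 0.2, 0, 9, 0, 0, 0]
    - [2.5, 0.2, 0, 11, 0, 0, 0]
    - [2.5, 0.2, 0, 11, 0, 0, 0]
    - [2.5, 0.2, 0, 11, 0, 0, 0]

```text
time_s: 6.5
position: [502.0, 283.1, 78.4]
eef_rot: [3.122, 0.352, 0.001]
ft_force: [0.3, 0.4, -1.2]
opening: 0.343
grip_force: 15.0
```

```bash
python3 -c "
from h import *
wsnap('w3',(180,100,360,260),4)
plan((501.3,283.7,38.5,12.9))"
```

```text
t 6.55 pos [502.1 283.5  78.7] F [ 0.4  0.7 -0.8] open 31.7 grip 15.0
(501.3, 283.7, 38.5, 12.9) [-0.08, -0.04, 4.02] [-0.0, -0.1, -0.0]
```

View pics/w3.png

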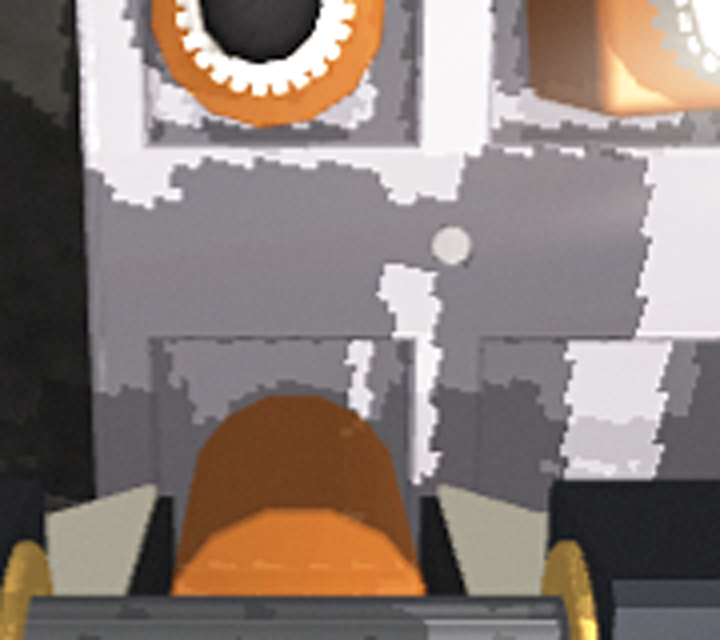

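The crop shows the bottle's lower front edge at (295,395). The cell's far edge is at row 337, with sides at 150 and 413.

```bash
python3 -c "
from h import *
np.set_printoptions(suppress=True,precision=1)
q=np.load('w3.npy');p=(q[:3],q[3:])
w=world('wrist',np.array([(150,338),(413,338),(295,395),(198,470),(405,470)])/4+[180,100],[28,28,45.7,45.7,45.7],p)
C=R.from_rotvec(q[3:]).inv();print(C.apply(w-q[:3]))
"
```

```text
[[ 17.8 -23.6  50.4]
 [ 17.8  19.4  50.4]
 [ 13.    0.1  32.7]
 [  1.1 -14.8  32.7]
 [  1.1  17.   32.7]]
```

Request:
servo_tool:
  moves:
    - [2.5, 0, -0.2, 1, 0, 0, 0]
    - [2.5, 0, -0.2, 2, 0, 0, 0]
    - [2.5, 0, -0.2, 3, 0, 0, 0]
    - [2.5, 0, -0.2, 3.7, 0, 0, 0]
    - [2.5, 0, -0.2, 4, 0, 0, 0]
    - [2.5, 0, -0.2, 4, 0, 0, 0]
    - [2.5, 0, -0.2, 4, 0, 0, 0]

```text
time_s: 7.42
position: [501.0, 285.8, 37.7]
eef_rot: [-3.122, -0.353, -0.0]
ft_force: [0.3, 0.8, -0.6]
opening: 0.34
grip_force: 15.0
```

Request:
servo_tool:
  moves:
    - [5, 0, 0, 0, 0, 0, 0]
    - [5, 0, 0, 0, 0, 0, 0]
    - [5, 0, 0, 0, 0, 0, 0]
    - [5, 0, 0, 0, 0, 0, 0]
    - [5, 0, 0, -2, 0, 0, 0]
    - [5, 0, 0, -5, 0, 0, 0]
    - [5, 0, 0, -10, 0, 0, 0]
    - [5, 0, 0, -15, 0, 0, 0]
    - [5, 0, 0, -15, 0, 0, 0]
    - [5, 0, 0, -15, 0, 0, 0]

```text
time_s: 8.68
position: [500.7, 285.4, 187.3]
eef_rot: [3.121, 0.352, -0.0]
ft_force: [-0.2, 0.5, -1.1]
opening: 0.547
grip_force: 0.0
```

```bash
python3 -c "
from h import *
plan((493.5,-240,190,79.9))"
```

```text
t 8.68 pos [500.7 285.4 187.3] F [-0.2  0.5 -1.1] open 50.2 grip 0.0
(493.5, -240, 190, 79.9) [-12.42, 51.06, -0.25] [0.0, 0.0, -67.0]
```

Request:
servo_tool:
  moves:
    - [5.5, -1, 4, 0, 0, 0, -5]
    - [5.5, -2, 9, 0, 0, 0, -12]
    - [5.5, -3.3, 14, 0, 0, 0, -19]
    - [5.5, -4.6, 19, 0, 0, 0, -26]
    - [5.5, -5.9, 24, 0, 0, 0, -33]
    - [5.5, -7.2, 29, 0, 0, 0, -39]
    - [5.5, -8.5, 34, 0, 0, 0, -45]
    - [5.5, -9.9, 39, 0, 0, 0, -51]
    - [5.5, -11.2, 44, 0, 0, 0, -57]
    - [5.5, -12.4, 49, 0, 0, 0, -62]
    - [5.5, -14, 54, 0, 0, 0, -67]
    - [5.5, -14.6, 59, 0, 0, 0, -67]

```text
time_s: 10.18
position: [488.5, -323.6, 185.9]
eef_rot: [-2.406, -2.016, 0.002]
ft_force: [1.2, 0.7, 0.3]
opening: 0.603
grip_force: 0.0
```

Request:
servo_tool:
  moves:
    - [5.5, 0, 0, 0, 0, 0, 0]
    - [5.5, 0, 0, 0, 0, 0, 0]

```text
time_s: 10.42
position: [489.6, -321.0, 186.1]
eef_rot: [-2.406, -2.015, 0.001]
ft_force: [-0.2, 0.8, 0.0]
opening: 0.599
grip_force: 0.0
```

```bash
python3 -c "
from h import *
wsnap('w4',(130,0,380,240),2.5)
plan((493.5,-271,190,79.9))"
```

```text
t 10.47 pos [ 490.  -320.4  186.5] F [ 1.2  0.5 -0.4] open 54.7 grip 0.0
(493.5, -271, 190, 79.9) [4.92, -0.51, -0.34] [-0.1, -0.1, 0.1]
```

View pics/w4.png

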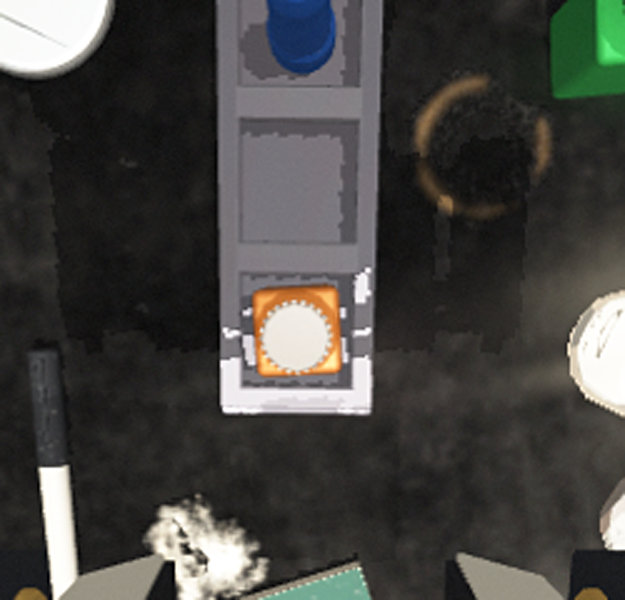

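The square's cap centre is at (296,336) and its body spans (254,288) to (341,376), nearly square to the rack.

```bash
python3 -c "
from h import *
np.set_printoptions(suppress=True,precision=1)
q=np.load('w4.npy');p=(q[:3],q[3:])
w=world('wrist',np.array([(296,336),(298,332),(222,413),(371,414)])/2.5+[130,0],[87,58,28,28],p)
C=R.from_rotvec(q[3:]).inv();print(w,C.apply(w-q[:3]))
plan((494.5,-272,100,79.9),(494.5,-272,37.5,79.9))
"
```

```text
[[ 493.3 -274.1   87. ]
 [ 493.3 -274.8   58. ]
 [ 457.7 -302.3   28. ]
 [ 514.9 -312.9   28. ]] [[ 46.7  -4.4  99.2]
 [ 45.9  -4.1 128.2]
 [ 12.5 -34.3 158.3]
 [ 12.1  23.9 158.1]]
t 10.47 pos [ 490.  -320.4  186.5] F [ 1.2  0.5 -0.4] open 54.7 grip 0.0
(494.5, -272, 100, 79.9) [4.83, -0.38, 8.66] [-0.1, -0.1, 0.1]
(494.5, -272, 37.5, 79.9) [4.82, -0.37, 14.91] [-0.1, -0.1, 0.1]
```

Request:
servo_tool:
  moves:
    - [5.5, 4.6, -0.4, 0, 0, 0, 0]
    - [5.5, 4.6, -0.4, 3, 0, 0, 0]
    - [5.5, 4.6, -0.4, 7, 0, 0, 0]
    - [5.5, 4.6, -0.4, 10, 0, 0, 0]
    - [5.5, 4.6, -0.4, 12.5, 0, 0, 0]
    - [5.5, 4.6, -0.4, 14.8, 0, 0, 0]
    - [5.5, 4.6, -0.4, 14.8, 0, 0, 0]
    - [5.5, 4.6, -0.4, 14.8, 0, 0, 0]

```text
time_s: 11.48
position: [494.9, -275.2, 40.5]
eef_rot: [2.407, 2.018, 0.001]
ft_force: [-0.6, 0.2, -0.1]
opening: 0.596
grip_force: 0.0
```

Request:
servo_tool:
  moves:
    - [2.5, 0, 0, 0, 0, 0, 0]
    - [2.5, 0, 0, 0, 0, 0, 0]
    - [2.5, 0, 0, 0, 0, 0, 0]
    - [2.5, 0, 0, 0, 0, 0, 0]
    - [2.5, 0, 0, 0, 0, 0, 0]
    - [2.5, 0, 0, 0, 0, 0, 0]

```text
time_s: 12.22
position: [494.5, -276.2, 40.1]
eef_rot: [2.408, 2.017, 0.0]
ft_force: [0.0, -0.0, 5.4]
opening: 0.332
grip_force: 14.8
```

Request:
servo_tool:
  moves:
    - [2.5, 0, 0, -2, 0, 0, 0]
    - [2.5, 0, 0, -5, 0, 0, 0]
    - [2.5, 0, 0, -9, 0, 0, 0]
    - [2.5, 0, 0, -14, 0, 0, 0]
    - [2.5, 0, 0, -15, 0, 0, 0]
    - [2.5, 0, 0, -15, 0, 0, 0]

```text
time_s: 12.98
position: [494.5, -276.1, 189.8]
eef_rot: [2.408, 2.016, 0.0]
ft_force: [-0.3, 0.2, -1.2]
opening: 0.33
grip_force: 14.8
```

```bash
python3 -c "
from h import *
plan((511.4,229.6,190,102.9))"
```

```text
t 12.97 pos [ 494.5 -276.1  189.8] F [-0.3  0.2 -1.2] open 30.3 grip 14.8
(511.4, 229.6, 190, 102.9) [50.08, -7.22, -0.04] [0.0, 0.0, -23.0]
```

Request:
servo_tool:
  moves:
    - [2.5, 4, -0.6, 0, 0, 0, -2]
    - [2.5, 9, -1.3, 0, 0, 0, -4]
    - [2.5, 14, -2, 0, 0, 0, -6]
    - [2.5, 19, -2.7, 0, 0, 0, -8]
    - [2.5, 24, -3.5, 0, 0, 0, -11]
    - [2.5, 29, -4.2, 0, 0, 0, -13]
    - [2.5, 34, -4.9, 0, 0, 0, -16]
    - [2.5, 39, -5.6, 0, 0, 0, -18]
    - [2.5, 44, -6.3, 0, 0, 0, -20]
    - [2.5, 48, -6.9, 0, 0, 0, -22]
    - [2.5, 50.1, -7.2, 0, 0, 0, -23]
    - [2.5, 50.1, -7.2, 0, 0, 0, -23]

```text
time_s: 14.48
position: [510.7, 230.6, 188.4]
eef_rot: [-1.955, -2.458, 0.002]
ft_force: [1.0, -0.3, -0.1]
opening: 0.33
grip_force: 14.8
```

Request:
servo_tool:
  moves:
    - [2.5, 0, 0, 3, 0, 0, 0]
    - [2.5, 0, 0, 6, 0, 0, 0]
    - [2.5, 0, 0, 9, 0, 0, 0]
    - [2.5, 0, 0, 10.5, 0, 0, 0]
    - [2.5, 0, 0, 10.5, 0, 0, 0]
    - [2.5, 0, 0, 10.5, 0, 0, 0]

```text
time_s: 15.22
position: [512.1, 229.8, 85.7]
eef_rot: [1.958, 2.456, 0.002]
ft_force: [0.6, 0.3, -0.0]
opening: 0.326
grip_force: 14.8
```

```bash
python3 -c "
from h import *
wsnap('w5',(160,60,360,260),3)
plan((511.4,229.6,40,102.9))"
```

```text
t 15.28 pos [512.2 230.1  85.8] F [ 0.   0.  -0.3] open 29.9 grip 14.8
(511.4, 229.6, 40, 102.9) [-0.03, -0.09, 4.58] [0.1, -0.0, -0.0]
```

View pics/w5.png

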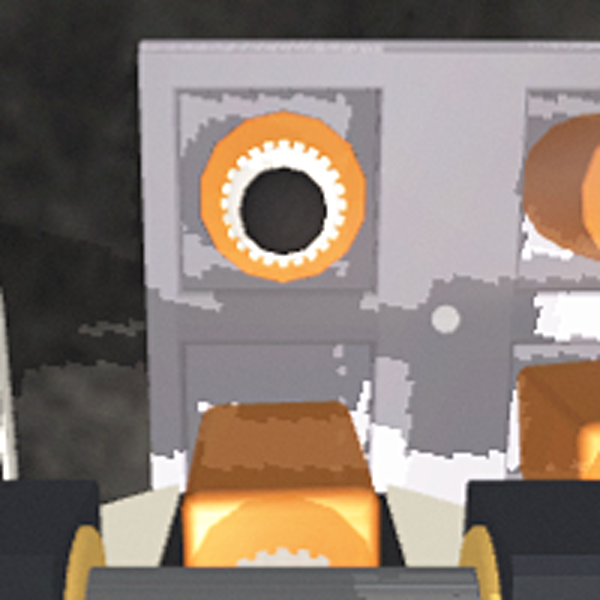

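The dropper stands upright in its cell. The held square's lower front edge runs (207,406) to (348,403), and the target cell's far edge is at row 342 with sides at 184 and 376.

```bash
python3 -c "
from h import *
np.set_printoptions(suppress=True,precision=1)
q=np.load('w5.npy');p=(q[:3],q[3:])
w=world('wrist',np.array([(184,342),(376,342),(207,406),(348,403)])/3+[160,60],[28,28,50.8,50.8],p)
C=R.from_rotvec(q[3:]).inv();print(C.apply(w-q[:3]))
"
```

```text
[[ 23.6 -22.1  57.7]
 [ 23.5  20.9  57.7]
 [ 14.8 -15.5  34.9]
 [ 15.4  13.2  34.9]]
```

Request:
servo_tool:
  moves:
    - [2.5, 0.2, 0, 1, 0, 0, 0]
    - [2.5, 0.2, 0, 2, 0, 0, 0]
    - [2.5, 0.2, 0, 3, 0, 0, 0]
    - [2.5, 0.2, 0, 4, 0, 0, 0]
    - [2.5, 0.2, 0, 4.6, 0, 0, 0]
    - [2.5, 0.2, 0, 4.6, 0, 0, 0]
    - [2.5, 0.2, 0, 4.6, 0, 0, 0]

```text
time_s: 16.15
position: [511.0, 231.8, 38.6]
eef_rot: [-1.958, -2.457, 0.0]
ft_force: [-0.7, 0.0, -0.1]
opening: 0.327
grip_force: 15.0
```

Request:
servo_tool:
  moves:
    - [4.6, 0, 0, 0, 0, 0, 0]
    - [4.6, 0, 0, 0, 0, 0, 0]
    - [4.6, 0, 0, 0, 0, 0, 0]
    - [4.6, 0, 0, 0, 0, 0, 0]
    - [4.6, 0, 0, -2, 0, 0, 0]
    - [4.6, 0, 0, -5, 0, 0, 0]
    - [4.6, 0, 0, -10, 0, 0, 0]
    - [4.6, 0, 0, -15, 0, 0, 0]
    - [4.6, 0, 0, -15, 0, 0, 0]
    - [4.6, 0, 0, -15, 0, 0, 0]

```text
time_s: 17.4
position: [510.8, 231.4, 188.3]
eef_rot: [1.958, 2.456, -0.001]
ft_force: [0.3, -0.1, -0.4]
opening: 0.501
grip_force: 0.0
```

```bash
python3 -c "
from h import *
plan((525,-95,200,79.9),(533.2,-64,200,79.9))"
```

```text
t 17.4 pos [510.8 231.4 188.3] F [ 0.3 -0.1 -0.4] open 46.0 grip 0.0
(525, -95, 200, 79.9) [-32.14, -5.9, -1.15] [-0.0, 0.0, 23.0]
(533.2, -64, 200, 79.9) [-29.3, -4.4, -1.16] [-0.0, 0.0, 23.0]
```

Request:
servo_tool:
  moves:
    - [5.5, -4, -0.8, 0, 0, 0, 3]
    - [5.5, -9, -1.7, 0, 0, 0, 6]
    - [5.5, -14, -2.7, 0, 0, 0, 9]
    - [5.5, -19, -3.7, 0, 0, 0, 12]
    - [5.5, -24, -4.6, 0, 0, 0, 15]
    - [5.5, -29, -5.6, 0, 0, 0, 19]
    - [5.5, -33, -6.4, 0, 0, 0, 22]
    - [5.5, -34.5, -6.6, 0, 0, 0, 23]
    - [5.5, -34.5, -6.6, 0, 0, 0, 23]
    - [5.5, -34.5, -6.6, 0, 0, 0, 23]
    - [5.5, -34.5, -6.6, 0, 0, 0, 23]

```text
time_s: 18.77
position: [523.7, -117.5, 188.7]
eef_rot: [-2.405, -2.02, -0.0]
ft_force: [-0.2, -0.5, -0.0]
opening: 0.599
grip_force: 0.0
```

```bash
python3 -c "
from h import *
wsnap('w6',(130,40,380,265),2.5)
plan((533.2,-63,100,79.9))"
```

```text
t 18.82 pos [ 523.7 -117.8  188.7] F [0.9 0.9 0. ] open 55.2 grip 0.0
(533.2, -63, 100, 79.9) [5.56, -0.01, 8.87] [-0.0, -0.0, 0.1]
```

View pics/w6.png

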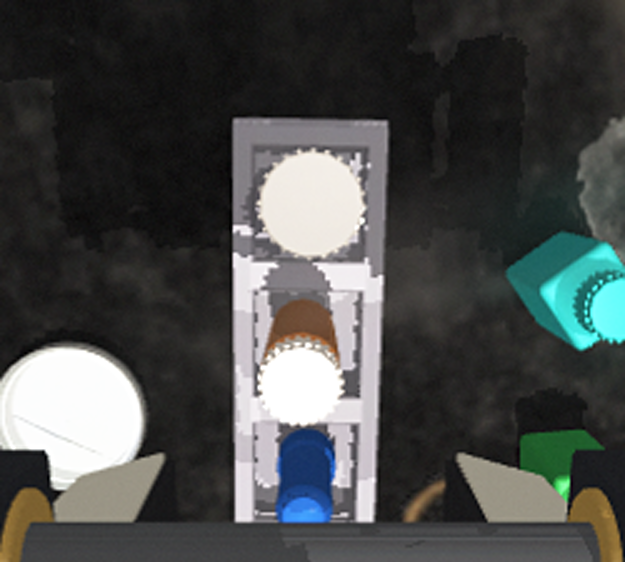

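The jar cap is centred at (312,203) and the tall cap at (301,384).

```bash
python3 -c "
from h import *
np.set_printoptions(suppress=True,precision=1)
q=np.load('w6.npy');p=(q[:3],q[3:])
w=world('wrist',np.array([(312,203),(301,384)])/2.5+[130,40],[67,100],p)
C=R.from_rotvec(q[3:]).inv();print(w,C.apply(w-q[:3]))
"
```

```text
[[ 534.   -62.5   67. ]
 [ 521.2 -115.1  100. ]] [[ 55.9   0.7 121.7]
 [  1.8  -2.9  88.7]]
```

Request:
servo_tool:
  moves:
    - [5.5, 5.6, 0.1, 0, 0, 0, 0]
    - [5.5, 5.6, 0.1, 3, 0, 0, 0]
    - [5.5, 5.6, 0.1, 7, 0, 0, 0]
    - [5.5, 5.6, 0.1, 10, 0, 0, 0]
    - [5.5, 5.6, 0.1, 12.5, 0, 0, 0]
    - [5.5, 5.6, 0.1, 14.8, 0, 0, 0]
    - [5.5, 5.6, 0.1, 14.8, 0, 0, 0]
    - [5.5, 5.6, 0.1, 14.8, 0, 0, 0]

```text
time_s: 19.82
position: [535.0, -63.8, 41.5]
eef_rot: [2.407, 2.018, 0.001]
ft_force: [0.5, 1.0, 0.1]
opening: 0.6
grip_force: 0.0
```

Request:
servo_tool:
  moves:
    - [3, 0, 0, 0, 0, 0, 0]
    - [3, 0, 0, 0, 0, 0, 0]
    - [3, 0, 0, 0, 0, 0, 0]
    - [3, 0, 0, 0, 0, 0, 0]
    - [3, 0, 0, 0, 0, 0, 0]
    - [3, 0, 0, 0, 0, 0, 0]

```text
time_s: 20.58
position: [534.8, -64.3, 41.1]
eef_rot: [2.408, 2.017, 0.001]
ft_force: [-0.5, -1.1, 4.7]
opening: 0.366
grip_force: 15.0
```

Request:
servo_tool:
  moves:
    - [3, 0, 0, -2, 0, 0, 0]
    - [3, 0, 0, -5, 0, 0, 0]
    - [3, 0, 0, -9, 0, 0, 0]
    - [3, 0, 0, -14, 0, 0, 0]
    - [3, 0, 0, -15, 0, 0, 0]
    - [3, 0, 0, -15, 0, 0, 0]

```text
time_s: 21.32
position: [534.5, -64.4, 190.8]
eef_rot: [2.408, 2.016, 0.0]
ft_force: [-1.2, -0.3, -1.6]
opening: 0.363
grip_force: 15.0
```

```bash
python3 -c "
from h import *
plan((523.2,178.8,190,102.9))"
```

```text
t 21.32 pos [534.5 -64.4 190.8] F [-1.2 -0.3 -1.6] open 33.3 grip 15.0
(523.2, 178.8, 190, 102.9) [23.74, -5.38, 0.07] [0.0, 0.0, -23.0]
```

Request:
servo_tool:
  moves:
    - [3, 3, -0.7, 0, 0, 0, -3]
    - [3, 7, -1.6, 0, 0, 0, -7]
    - [3, 12, -2.7, 0, 0, 0, -12]
    - [3, 17, -3.9, 0, 0, 0, -17]
    - [3, 21, -4.8, 0, 0, 0, -21]
    - [3, 23.7, -5.4, 0, 0, 0, -23]
    - [3, 23.7, -5.4, 0, 0, 0, -23]
    - [3, 23.7, -5.4, 3, 0, 0, -23]
    - [3, 23.7, -5.4, 7, 0, 0, -23]
    - [3, 23.7, -5.4, 10.5, 0, 0, -23]
    - [3, 23.7, -5.4, 10.5, 0, 0, -23]
    - [3, 23.7, -5.4, 10.5, 0, 0, -23]

```text
time_s: 22.82
position: [523.2, 178.2, 86.2]
eef_rot: [1.959, 2.456, -0.0]
ft_force: [-0.1, -0.1, -0.1]
opening: 0.363
grip_force: 15.0
```

```bash
python3 -c "
from h import *
wsnap('w7',(160,60,360,260),3)
plan((523.3,178.3,41,102.9))"
```

```text
t 22.88 pos [523.6 178.6  86.8] F [ 0.5  0.5 -0.6] open 33.7 grip 15.0
(523.3, 178.3, 41, 102.9) [-0.02, -0.04, 4.58] [0.1, -0.0, -0.0]
```

View pics/w7.png

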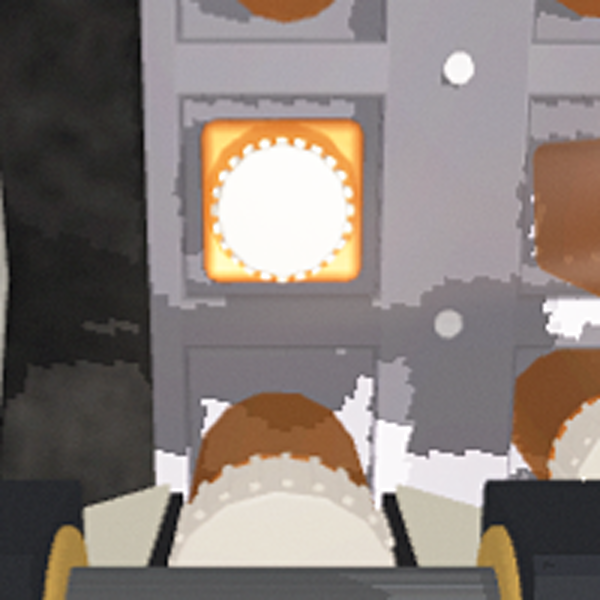

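The square stands well in its cell. The jar's lower front edge is at (281,392), and the cell's far edge is at row 347 with sides at 187 and 377.

```bash
python3 -c "
from h import *
np.set_printoptions(suppress=True,precision=1)
q=np.load('w7.npy');p=(q[:3],q[3:])
w=world('wrist',np.array([(187,347),(377,347),(281,392)])/3+[160,60],[28,28,50.7],p)
C=R.from_rotvec(q[3:]).inv();print(C.apply(w-q[:3]))
"
```

```text
[[ 22.3 -21.6  58.2]
 [ 22.3  21.2  58.2]
 [ 17.5  -0.4  35.5]]
```

Request:
servo_tool:
  moves:
    - [3, 0, 0, 1, 0, 0, 0]
    - [3, 0, 0, 2, 0, 0, 0]
    - [3, 0, 0, 3, 0, 0, 0]
    - [3, 0, 0, 4, 0, 0, 0]
    - [3, 0, 0, 4.5, 0, 0, 0]
    - [3, 0, 0, 4.5, 0, 0, 0]
    - [3, 0, 0, 4.5, 0, 0, 0]

```text
time_s: 23.75
position: [523.0, 178.6, 40.6]
eef_rot: [1.958, 2.457, 0.0]
ft_force: [0.1, 0.3, -0.5]
opening: 0.368
grip_force: 15.0
```

Request:
servo_tool:
  moves:
    - [5, 0, 0, 0, 0, 0, 0]
    - [5, 0, 0, 0, 0, 0, 0]
    - [5, 0, 0, 0, 0, 0, 0]
    - [5, 0, 0, 0, 0, 0, 0]
    - [5, 0, 0, -2, 0, 0, 0]
    - [5, 0, 0, -5, 0, 0, 0]
    - [5, 0, 0, -10, 0, 0, 0]
    - [5, 0, 0, -15, 0, 0, 0]
    - [5, 0, 0, -15, 0, 0, 0]
    - [5, 0, 0, -15, 0, 0, 0]

```text
time_s: 25.0
position: [522.7, 178.1, 190.3]
eef_rot: [1.958, 2.456, -0.001]
ft_force: [0.4, -0.3, 0.2]
opening: 0.541
grip_force: 0.0
```

```bash
python3 -c "
from h import *
plan((521.2,-115.5,190,79.9))"
```

```text
t 25.0 pos [522.7 178.1 190.3] F [ 0.4 -0.3  0.2] open 49.7 grip 0.0
(521.2, -115.5, 190, 79.9) [-28.59, -6.69, 0.05] [-0.0, 0.0, 23.0]
```

Request:
servo_tool:
  moves:
    - [5, -4, -1, 0, 0, 0, 3]
    - [5, -9, -2.1, 0, 0, 0, 7]
    - [5, -14, -3.3, 0, 0, 0, 11]
    - [5, -19, -4.5, 0, 0, 0, 15]
    - [5, -24, -5.6, 0, 0, 0, 19]
    - [5, -27, -6.3, 0, 0, 0, 22]
    - [5, -28.6, -6.7, 0, 0, 0, 23]
    - [5, -28.6, -6.7, 0, 0, 0, 23]
    - [5, -28.6, -6.7, 0, 0, 0, 23]
    - [5, -28.6, -6.7, 3, 0, 0, 23]
    - [5, -28.6, -6.7, 5, 0, 0, 23]
    - [5, -28.6, -6.7, 5, 0, 0, 23]

```text
time_s: 26.5
position: [520.5, -113.4, 139.6]
eef_rot: [-2.404, -2.019, 0.002]
ft_force: [-0.3, 0.4, -0.1]
opening: 0.546
grip_force: 0.0
```

```bash
python3 -c "
from h import *
plan((521.2,-115.5,56,79.9))"
```

```text
t 26.5 pos [ 520.5 -113.4  139.6] F [-0.3  0.4 -0.1] open 50.1 grip 0.0
(521.2, -115.5, 56, 79.9) [-0.2, 0.13, 8.36] [-0.2, -0.0, 0.2]
```

Request:
servo_tool:
  moves:
    - [5, -0.1, 0.1, 2, 0, 0, 0]
    - [5, -0.1, 0.1, 4, 0, 0, 0]
    - [5, -0.1, 0.1, 6, 0, 0, 0]
    - [5, -0.1, 0.1, 8, 0, 0, 0]
    - [5, -0.1, 0.1, 8.4, 0, 0, 0]
    - [5, -0.1, 0.1, 8.4, 0, 0, 0]
    - [2, -0.1, 0.1, 8.4, 0, 0, 0]
    - [2, -0.1, 0.1, 8.4, 0, 0, 0]
    - [2, -0.1, 0.1, 8.4, 0, 0, 0]
    - [2, -0.1, 0.1, 8.4, 0, 0, 0]
    - [2, -0.1, 0.1, 8.4, 0, 0, 0]
    - [2, -0.1, 0.1, 8.4, 0, 0, 0]

```text
time_s: 28.0
position: [522.5, -116.4, 57.0]
eef_rot: [2.408, 2.017, 0.001]
ft_force: [-1.1, -0.1, 4.9]
opening: 0.286
grip_force: 15.0
```

Request:
servo_tool:
  moves:
    - [2, 0, 0, -2, 0, 0, 0]
    - [2, 0, 0, -5, 0, 0, 0]
    - [2, 0, 0, -9, 0, 0, 0]
    - [2, 0, 0, -14, 0, 0, 0]
    - [2, 0, 0, -15, 0, 0, 0]
    - [2, 0, 0, -15, 0, 0, 0]

```text
time_s: 28.75
position: [522.2, -116.5, 206.7]
eef_rot: [2.408, 2.016, 0.0]
ft_force: [-0.5, -0.2, -0.2]
opening: 0.29
grip_force: 14.9
```

```bash
python3 -c "
from h import *
plan((535.2,126.5,205,102.9))"
```

```text
t 28.75 pos [ 522.2 -116.5  206.7] F [-0.5 -0.2 -0.2] open 26.6 grip 14.9
(535.2, 126.5, 205, 102.9) [24.15, -2.99, 0.17] [0.0, 0.0, -23.0]
```

Request:
servo_tool:
  moves:
    - [2, 3, -0.4, 0, 0, 0, -3]
    - [2, 7, -0.9, 0, 0, 0, -7]
    - [2, 12, -1.5, 0, 0, 0, -12]
    - [2, 17, -2.1, 0, 0, 0, -17]
    - [2, 21, -2.6, 0, 0, 0, -21]
    - [2, 24.1, -3, 0, 0, 0, -23]
    - [2, 24.1, -3, 0, 0, 0, -23]
    - [2, 24.1, -3, 3, 0, 0, -23]
    - [2, 24.1, -3, 7, 0, 0, -23]
    - [2, 24.1, -3, 10.5, 0, 0, -23]
    - [2, 24.1, -3, 10.5, 0, 0, -23]
    - [2, 24.1, -3, 10.5, 0, 0, -23]

```text
time_s: 30.25
position: [535.2, 125.9, 102.2]
eef_rot: [-1.959, -2.456, 0.0]
ft_force: [-0.3, 0.8, 0.2]
opening: 0.291
grip_force: 14.9
```

```bash
python3 -c "
from h import *
wsnap('w8',(160,60,360,260),3)
plan((535.4,126.5,57,102.9))"
```

```text
t 30.3 pos [535.7 126.1 102.8] F [0. 0. 0.] open 26.4 grip 14.9
(535.4, 126.5, 57, 102.9) [0.04, -0.02, 4.58] [0.1, -0.0, -0.0]
```

View pics/w8.png

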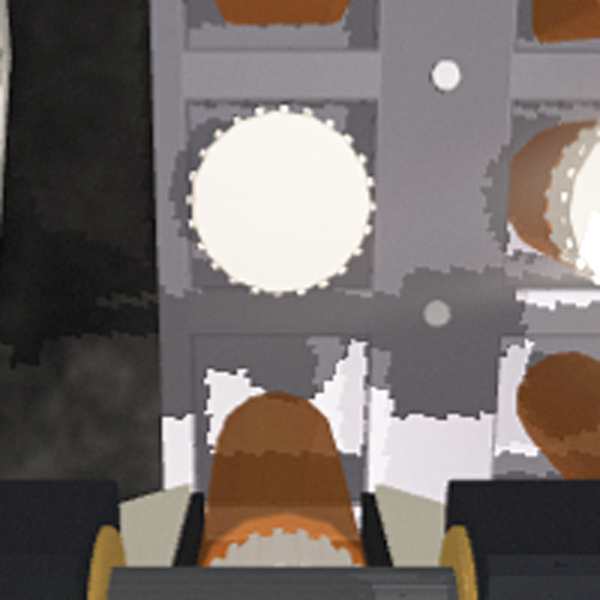

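The jar is well placed, and the vial is centred over its cell (sides at 192 and 370, vial at 278).

Request:
servo_tool:
  moves:
    - [2, 0, 0, 1, 0, 0, 0]
    - [2, 0, 0, 2, 0, 0, 0]
    - [2, 0, 0, 3, 0, 0, 0]
    - [2, 0, 0, 4, 0, 0, 0]
    - [2, 0, 0, 4.5, 0, 0, 0]
    - [2, 0, 0, 4.5, 0, 0, 0]
    - [2, 0, 0, 4.5, 0, 0, 0]

```text
time_s: 31.18
position: [535.0, 126.2, 56.6]
eef_rot: [1.958, 2.457, 0.0]
ft_force: [0.1, -0.4, -0.5]
opening: 0.285
grip_force: 15.0
```

Request:
servo_tool:
  moves:
    - [4.5, 0, 0, 0, 0, 0, 0]
    - [4.5, 0, 0, 0, 0, 0, 0]
    - [4.5, 0, 0, 0, 0, 0, 0]
    - [4.5, 0, 0, 0, 0, 0, 0]
    - [4.5, 0, 0, -2, 0, 0, 0]
    - [4.5, 0, 0, -5, 0, 0, 0]
    - [4.5, 0, 0, -10, 0, 0, 0]
    - [4.5, 0, 0, -15, 0, 0, 0]
    - [4.5, -10, -5, -15, 0, 0, 0]
    - [4.5, -20, -5, -15, 0, 0, 0]
    - [4.5, -20, -5, -15, 0, 0, 0]
    - [4.5, -20, -5, -15, 0, 0, 0]

```text
time_s: 32.67
position: [530.4, -85.1, 206.5]
eef_rot: [1.965, 2.45, -0.003]
ft_force: [0.8, 1.5, 0.6]
opening: 0.489
grip_force: 0.0
```

Run:
```python
from h import *
im=vision.snapshot('side')[105:205,170:320]
tp=vision.snapshot('top')[140:220,145:255]
a=cv2.resize(im,(525,350),interpolation=cv2.INTER_CUBIC);b=cv2.resize(tp,(525,382),interpolation=cv2.INTER_CUBIC)
cv2.imwrite('pics/f.png',cv2.resize(np.vstack([a,b]),None,fx=.8,fy=.8))
plan()
```

```text
t 32.77 pos [530.6 -83.4 206.4] F [-0.   0.1 -0.2] open 45.5 grip 0.0
```

View pics/f.png

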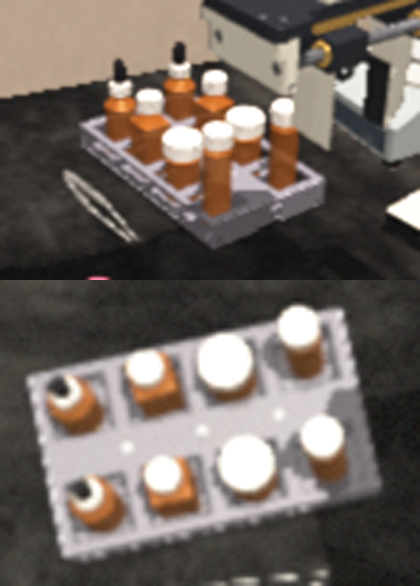

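All four duplicates stand upright in the near row, each in front of its matching original, and the originals look undisturbed.

```bash
python3 -c "
from workcell import env
print(env.sign_off())"
```

```text
the job is handed in; nothing more can be done
None
```

All four duplicates now stand upright in the near row, each in front of its matching original (dropper, square, jar, tall vial). I handed the job in at about 33 s; the originals and the blue tube were not moved.

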